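# Stack the tea cakes and lock the bundling press

## Robot

A 6-joint arm with a two-finger parallel gripper is mounted at the origin on the work surface. World frame = base frame: x ahead of the robot, y to its left, z up, the work surface at z = 0. Lengths are in m, angles in rad, forces in N, time in s.
With the tool pointing down it reaches from about 0.35 to 0.85 m from the base axis. Payload 8.1 kg.
Tool frame: the origin (TCP) lies at the very end of the fingers, on their centre line; the grasp point (between the pads) lies 19 mm behind it (robot.pinch_z is the distance from the TCP to the grasp point, in m); y points along the fingers, x is the direction in which the jaws open and shut, and the axes are right-handed (so a half turn about y gives the same grasp; the last joint's range is limited). The gripper opens to 93 mm and grips with 3 to 60 N. Pads are 15 mm wide; open, the fingers measure 128 mm over their backs; the gripper's body (75 mm by 188 mm) begins 65 mm behind the grasp point.
Start: joints at [-1.3, 0.13, 1.488, -0, 1.523, -0.085], TCP at [0.209, -0.562, 0.219] pointing down, gripper open.
Joint ranges: [-2.96, 2.96], [-0.89, 2.26], [0.02, 2.5], [-1.34, 4.48], [0, 2.73], [-2.66, 2.66]. Speed limits (rad/s): [2.39, 2.39, 2.79, 3.14, 3.14, 3.14].

## Interface

Orientations are given as a rotation vector (axis times angle).
In Python, from plant import robot gives the robot as it stands.
- The arm moves only by the shell command python3 -m inch 'ROWS' [FORCE]. ROWS is JSON, a list of rows, each a list of 5 numbers: the closure, from -1 (fully open) to 1 (shut), then the shift along the world's x, y, z in m, then the turn about the world's z in rad. A call has 1 to 8 rows; each row is the pose to reach, as a shift and turn from the pose measured when the call began; what a row does not reach only later rows make up. A row lasts 1/8 s, in which the tool goes at most 62.5 mm and 10.7 degrees, less where a joint would pass 70% of its speed; a pose out of reach is approached as far as the arm can. A call with a gripper value outside its range is refused whole. The fingers move at their own pace and stop on an object; FORCE is the grip in N (left out, the last holds). Time passes only in rows, so rows that repeat a pose let the fingers close. It gives the time, the measured TCP pose, the force and the opening at its end, in the units of the state.
- robot.read_state(): the state, without advancing time (a new reading comes with each control period).
- robot.read_camera(name): name is "side" or "top"; returns a dict with "color" (384x512x3 uint8, red, green, blue), "mtx" (3x3 intrinsics, pixels), "dist_coeffs" ([k1, k2, p1, p2, k3] as OpenCV has them; the pictures are not rectified), "R" (3x3) and "t" (3): a world point X has camera coordinates R X + t. Camera axes: x right, y down, z forward; pixel columns grow to the right and rows downward; lengths in m; the calibration is good to about 2 mm. A picture is of the moment at which its call begins. There is no depth.
- robot.close_job(): hands the job in, once; it reports no verdict.
The state is a dict: "t": time; "q": joint angles; "dq": joint speeds; "joint_torque": joint torques, N m; "tool_pos": TCP position; "orientation": TCP orientation; "force": force on the tool from outside, world axes, zero at the start; "wrist_torque": the same for the moment, N m; "opening": finger opening in m.
Only numpy, scipy, OpenCV 4.12 (cv2) and the standard library are available. Lean on these libraries where they do the work, as an engineer would, in place of code of your own. Each camera call takes 0.05 s, during which the arm holds its last target. There are 200 camera calls.

## Task

Make up a bundle of tea in the bundling press: lay the large tea cake flat on the press's round plate, the small cake on it and the wooden disc on top, all neatly centred on the plate. The tea crumbles, so set the discs down and press gently. Then swing the sprung press arm over and push it down past its dead point, so that it holds the stack down by itself. Leave the tumbler, the caddy and the sweets box where they are.

Things in the scene. Friction and masses are not known exactly. Their poses are not given: they have to be found in the camera images.
- cake_large: Large pressed tea cake in off-white paper, a flat disc of diameter 66 and thickness 16 mm, about 60 g. Origin at the centre of its underside, z through the disc to its labelled face. It leans on a sloping display stand. The stand tilts it 30 degrees towards the robot side, so its z axis leans from vertical towards the stand's -x. 
- cake_small: Small tea cake in the same paper, diameter 54 and thickness 16 mm, about 40 g. Origin at the centre of its underside, z to its labelled face. It leans on a stand of its own, tilted likewise.
- board: Plain light wooden disc, diameter 54 and thickness 10 mm, about 30 g. Origin at the centre of its underside, z through the disc. It leans on a stand of its own, tilted likewise.
- cake_large_center (a point): Centre of the large cake, half way through its thickness.
- cake_small_center (a point): Centre of the small cake, half way through its thickness.
- board_center (a point): Centre of the wooden disc, half way through its thickness.
- stand_large: Fixed dark wooden stand of the large cake (the stands may be in any order). Origin under it on the table. A strip 28 mm wide (y), narrower than the disc, rises at 30 degrees towards +x; the disc's underside centre rests 60 mm above the origin. A 28 mm wide, 8 mm high lip stops the disc's lower edge; its two sides (+y, -y) are free. Foot 90 x 50 x 10 mm.
- stand_small: The small cake's stand, alike.
- stand_board: The wooden disc's stand, alike.
- press: Fixed bundling press: a base board 250 x 110 x 20 mm from 70 mm before (-x) to 180 mm behind (+x) the origin, which lies on the table under the round plate's centre. Behind the plate a 42 mm wide, 135 mm high hinge tower, centred at x = 110 mm.
- plate_top (a point): Centre of the top face of the press's round aluminium plate (diameter 88 mm), 45 mm above the table; z up, x towards the hinge tower.
- press_hinge (a point): Hinge axis of the press arm (along the press's y), 110 mm behind the plate's centre, 120 mm above the table.
- press_handle (a point): Centre of the black round crossbar at the arm's free end: 16 mm diameter, 70 mm long, along the press's y, 190 mm from the hinge. The arm is a steel bar 18 x 12 mm with a 36 mm round rubber pad on its underside, 110 mm from the hinge.
- press_arm (a joint): Press arm angle, rad. 0: open, the arm stands up, leaning 10 degrees back from the plate, handle 307 mm above the table. It swings towards the plate's front (-x). A spring pushes it back open (up to 12 N at the handle) until the dead point at 1.6; beyond, it pulls it down. At 1.745 the arm is level, its pad flat on a full 42 mm stack; with no stack it falls on to 1.85.
- tumbler: Bystander: glass tumbler, diameter 70, height 110 mm. Origin at the centre of its underside.
- caddy: Bystander: steel tea caddy, diameter 70, height 100 mm. Origin at the centre of its underside.
- sweets: Bystander: open cardboard sweets box 100 x 120 x 45 mm. Origin at the centre of its underside.

How it is judged:
By the outcome, as a careful person would: the job done as asked, in the order asked, and still so for the second after the job is handed in, with the robot touching nothing.
It also fails if it takes over 72 s, if anything falls off the work surface, if the arm or the gripper's body presses on something with over 40 N, if the wrist force passes 120 N, or if a joint passes its speed limit or range.

## Working session

There is one attempt and no reset: what is moved stays moved. The work goes in short steps, Python scripts to look and compute and a shell command to move; the robot and the scene stay as the last step left them, time stands still between calls to the robot, and variables do not carry over. Pictures are saved under pics/ and viewed, about 8 in all and at most 12, crops included, and the job is handed in when it is done.

```bash
ls; mkdir -p pics; cat > h.py <<'E'
import numpy as np, cv2
from plant import robot
def snap(n,f):
    c=robot.read_camera(n); np.savez('pics/'+f+'.npz',**c); cv2.imwrite('pics/'+f+'.png',c['color'][:,:,::-1]); return c
def load(f): return dict(np.load('pics/'+f+'.npz'))
def ray(c,u,v):
    p=cv2.undistortPoints(np.array([[[u,v]]],float),c['mtx'],c['dist_coeffs'])[0,0]
    return -c['R'].T@c['t'], c['R'].T@np.array([p[0],p[1],1])
def onz(c,u,v,z):
    o,d=ray(c,u,v); return o+d*(z-o[2])/d[2]
def tri(c1,p1,c2,p2):
    o1,d1=ray(c1,*p1);o2,d2=ray(c2,*p2)
    s=np.linalg.lstsq(np.c_[d1,-d2],o2-o1,rcond=None)[0]
    a,b=o1+s[0]*d1,o2+s[1]*d2
    return (a+b)/2,np.linalg.norm(a-b)
def proj(c,X): return cv2.projectPoints(np.array(X,float).reshape(-1,3),cv2.Rodrigues(c['R'])[0],c['t'],c['mtx'],c['dist_coeffs'])[0][:,0]
E
python3 - <<'E'
from h import *
a=snap('top','t0');b=snap('side','s0')
for c in(a,b):print(-c['R'].T@c['t'],c['R'][2])
print(robot.read_state(),robot.pinch_z)
for f in('t0','s0'):
    i=cv2.imread(f'pics/{f}.png');cv2.imwrite(f'pics/{f}b.png',cv2.resize(i,(800,600)))
E
```

```text
pics
[ 0.46100951 -0.06855169  1.47893285] [ 0.09717864  0.02367596 -0.99498531]
[0.23263807 0.56325109 0.97994862] [ 0.34724848 -0.56184108 -0.75083493]
{'t': 0.1, 'q': array([-1.30041489e+00,  1.31064586e-01,  1.48915979e+00, -1.07824919e-05,
        1.52301192e+00, -8.54211207e-02]), 'dq': array([-0.00060615, -0.00047607, -0.00118478,  0.00076903,  0.00013254,
        0.00162731]), 'joint_torque': array([ 1.29643704e-03, -5.61341465e+01, -4.93096197e+01,  7.71013205e-02,
        2.91504170e-02, -2.64220824e-05]), 'tool_pos': array([ 0.20887359, -0.56192299,  0.21771075]), 'orientation': array([-1.3557081 ,  0.94413564, -0.94203494]), 'force': array([-0.29066362,  0.20069577, -0.12297821]), 'wrist_torque': array([-0.04530254, -0.02457231,  0.0478666 ]), 'opening': 0.09294019300552576} 0.0188
```

View pics/t0b.png

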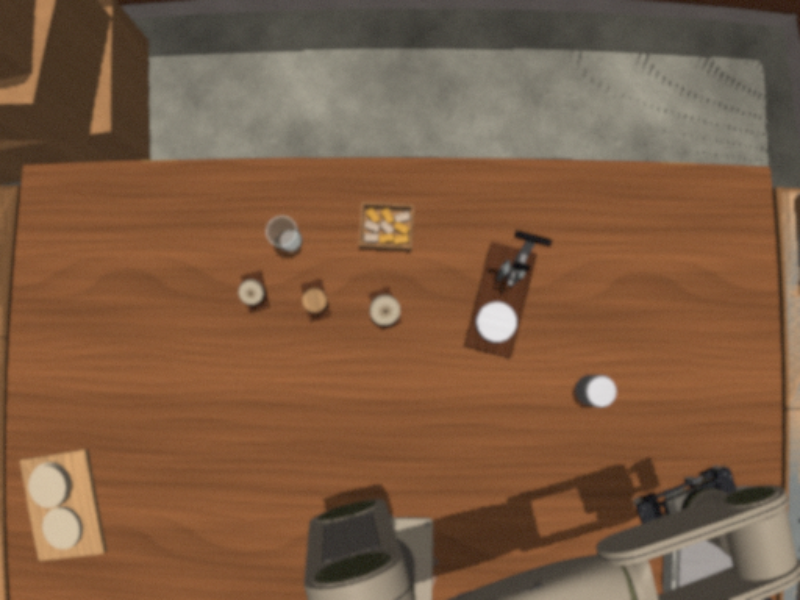

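View pics/s0b.png

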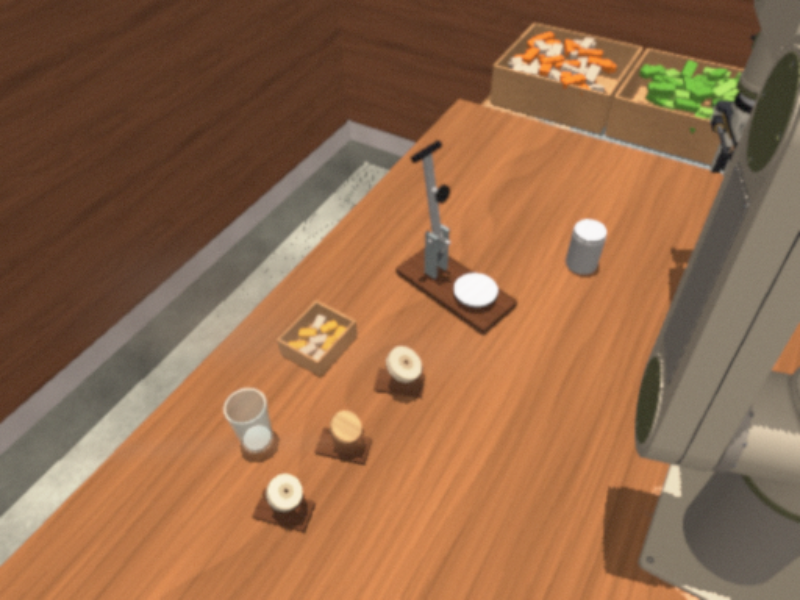

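Top view: small cake at about (251,292), board (314,300), large cake (385,310), plate (497,321), press arm leaning back to about (533,238), all in 800-px scale. The side view agrees on the order: small, board, large, press. Next I measure all of these.

```bash
cat > m.py <<'E'
from h import *
t,s=load('t0'),load('s0'); k=1/1.5625
R=cv2.Rodrigues(robot.read_state()['orientation'])[0]; print('tool R',R.round(2).tolist())
def blob(c,seed,kind,win=34):
    hsv=cv2.cvtColor(c['color'],cv2.COLOR_RGB2HSV); u,v=[int(x*k) for x in seed]
    H,S,V=[hsv[:,:,i].astype(int) for i in range(3)]
    m={'cake':(S<110)&(V>110),'board':(V>125)&(H>9)&(S<165),'plate':(S<60)&(V>150),'wood':(V<75)}[kind].astype(np.uint8)
    w=np.zeros_like(m);w[v-win:v+win,u-win:u+win]=1;m*=w
    n,l,st,ce=cv2.connectedComponentsWithStats(m,connectivity=4)
    j=1+np.argmin(np.where(st[1:,4]>30,np.linalg.norm(ce[1:]-[u,v],axis=1),999))
    mm=(l==j).astype(np.uint8); cnt=max(cv2.findContours(mm,0,2)[0],key=cv2.contourArea); cnt=cv2.convexHull(cnt)
    e=cv2.fitEllipse(cnt); return np.array(e[0]),e[1],e[2],st[j,4]
if __name__=='__main__':
  for n,a,b,kd in [('small',(251,292),(285,492),'cake'),('board',(314,300),(347,428),'board'),('large',(385,310),(404,363),'cake'),('plate',(497,321),(475,290),'plate')]:
    A,B=blob(t,a,kd),blob(s,b,kd); X,e=tri(t,A[0],s,B[0]); print(n,A,B,X.round(4),round(e,4))
  for n,a,b in [('hnd',(533,238),(427,152)),('hL',(516,234),(413,159)),('hR',(551,243),(441,144))]:
    print(n,[x.round(4) for x in tri(t,np.array(a)*k,s,np.array(b)*k)[:1]])
  for p in [(492,242),(536,253),(511,358),(465,346)]: print('base',onz(t,p[0]*k,p[1]*k,.02).round(4))
  # enlarged crop
  def crop(c,x0,y0,w,h): return cv2.resize(c['color'][y0:y0+h,x0:x0+w,::-1],None,fx=5,fy=5,interpolation=cv2.INTER_CUBIC)
  cv2.imwrite('pics/c1.png',np.vstack([crop(t,145,165,125,48),crop(s,150,205,125,72)]))
E
python3 m.py
```

```text
tool R [[0.35, -0.0, 0.94], [-0.94, 0.0, 0.35], [-0.0, -1.0, 0.0]]
small (array([159.92254639, 186.45707703]), (16.094486236572266, 16.624900817871094), 147.9507293701172, np.int32(217)) (array([181.63552856, 314.84494019]), (23.454259872436523, 24.692333221435547), 43.322505950927734, np.int32(464)) [0.6146 0.3049 0.0697] 0.001Traceback (most recent call last):
  File "m.py", line 15, in <module>
    A,B=blob(t,a,kd),blob(s,b,kd); X,e=tri(t,A[0],s,B[0]); print(n,A,B,X.round(4),round(e,4))
                     ~~~~^^^^^^^^
  File "m.py", line 12, in blob
    e=cv2.fitEllipse(cnt); return np.array(e[0]),e[1],e[2],st[j,4]
cv2.error: OpenCV(4.12.0) /io/opencv/modules/imgproc/src/shapedescr.cpp:361: error: (-201:Incorrect size of input array) There should be at least 5 points to fit the ellipse in function 'fitEllipseNoDirect'
```

```bash
python3 - <<'E'
from h import *
for f,(u,v) in (('t0',(201,192)),('s0',(222,274))):
    h=cv2.cvtColor(load(f)['color'],cv2.COLOR_RGB2HSV)
    print(h[v-12:v+13:3,u].tolist(),h[v,u-14:u+15:3].tolist())
E
sed -i "s/'board':[^,]*,'plate'/'board':(V>140)\&(S<150),'plate'/" m.py
python3 m.py
```

```text
[[11, 161, 100], [12, 150, 104], [15, 120, 164], [15, 119, 171], [15, 114, 175], [15, 119, 173], [15, 122, 167], [10, 149, 70], [11, 155, 87]] [[12, 153, 133], [12, 161, 130], [14, 133, 161], [16, 119, 186], [16, 119, 178], [15, 119, 172], [15, 119, 185], [15, 123, 153], [12, 152, 138], [12, 157, 140]]
[[14, 138, 212], [19, 108, 245], [18, 111, 239], [17, 115, 232], [17, 113, 238], [17, 115, 236], [18, 110, 244], [14, 129, 148], [11, 147, 92]] [[11, 152, 144], [14, 135, 163], [18, 110, 243], [17, 109, 238], [17, 112, 236], [18, 112, 237], [16, 115, 235], [16, 118, 230], [13, 150, 175], [13, 159, 184]]
tool R [[0.35, -0.0, 0.94], [-0.94, 0.0, 0.35], [-0.0, -1.0, 0.0]]
small (array([159.92254639, 186.45707703]), (16.094486236572266, 16.624900817871094), 147.9507293701172, np.int32(217)) (array([181.63552856, 314.84494019]), (23.454259872436523, 24.692333221435547), 43.322505950927734, np.int32(464)) [0.6146 0.3049 0.0697] 0.001
board (array([200.21537781, 191.76438904]), (13.673666000366211, 16.154748916625977), 83.45507049560547, np.int32(181)) (array([221.08947754, 272.27981567]), (2
[... 173 characters left out ...]
097427368164), 56.194915771484375, np.int32(322)) (array([258.11889648, 232.72242737]), (21.784927368164062, 24.73868179321289), 139.47280883789062, np.int32(434)) [0.5773 0.0035 0.0689] 0.0005
plate (array([317.63217163, 205.45106506]), (25.145702362060547, 25.7164306640625), 143.29287719726562, np.int32(522)) (array([303.98226929, 184.78108215]), (21.153257369995117, 28.39811897277832), 97.84246826171875, np.int32(482)) [ 0.5552 -0.2465  0.0438] 0.0
hnd [array([ 0.6926, -0.2838,  0.305 ])]
hL [array([ 0.7012, -0.251 ,  0.3069])]
hR [array([ 0.6827, -0.3177,  0.3054])]
base [ 0.7391 -0.2405  0.02  ]
base [ 0.7144 -0.3422  0.02  ]
base [ 0.4731 -0.2828  0.02  ]
base [ 0.4996 -0.1783  0.02  ]
```

View pics/c1.png

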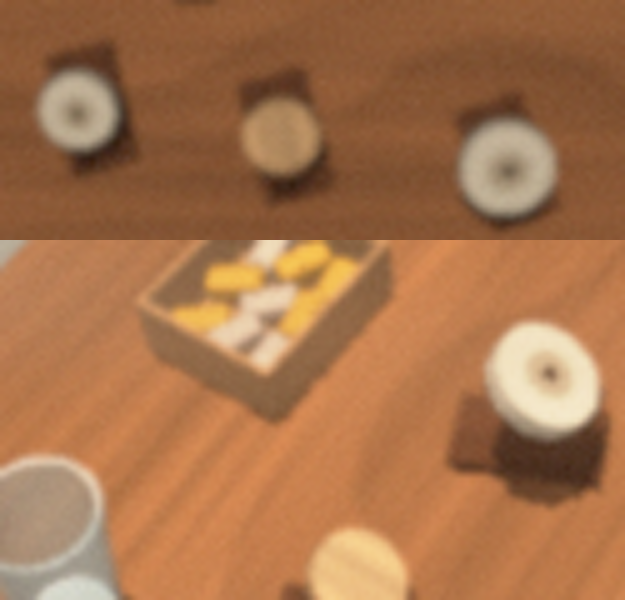

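Crop (5×): the far foot edges run (50,53)-(112,43) for small, (242,85)-(303,68) for board and (458,112)-(520,95) for large. These give each stand's yaw.

```bash
python3 - <<'E'
from h import *
t=load('t0')
# tops of labelled discs by top-view ellipse centre
D={'small':((50,53),(112,43),(.6146,.3049)),'board':((242,85),(303,68),(.5968,.1617)),'large':((458,112),(520,95),(.5773,.0035))}
for n,(a,b,c) in D.items():
    P=[onz(t,145+p[0]/5,165+p[1]/5,.01) for p in(a,b)]
    d=P[0]-P[1]; m=(P[0]+P[1])/2; v=m[:2]-c
    print(n,'edge len',np.linalg.norm(d).round(3),'yaw edge',np.degrees(np.arctan2(-d[0],d[1])).round(1),'yaw mid',np.degrees(np.arctan2(v[1],v[0])).round(1),'dist',np.linalg.norm(v).round(3))
print(proj(t,[[.5552,-.2465,.045]]))
E
```

```text
small edge len 0.047 yaw edge 9.3 yaw mid 14.3 dist 0.052
board edge len 0.046 yaw edge 16.0 yaw mid 16.1 dist 0.05
large edge len 0.046 yaw edge 15.9 yaw mid 16.6 dist 0.051
[[317.66708331 205.44985658]]
```

```bash
python3 -m inch '[[-1,0.185,0.28,0.03,-0.04],[-1,0.185,0.28,0.03,-0.04],[-1,0.185,0.28,0.03,-0.04],[-1,0.185,0.28,0.03,-0.04],[-1,0.185,0.28,0.03,-0.04],[-1,0.369,0.5655,0,-0.079],[-1,0.369,0.5655,0,-0.079],[-1,0.369,0.5655,0,-0.079]]' 5; python3 -c "from h import *;print(onz(load('t0'),600/1.5625,391/1.5625,.1))"
```

```text
t: 1.1
tool_pos: [0.4823, -0.1434, 0.2309]
orientation: [-1.326, 1.004, -1.002]
force: [0.7, -1.0, -0.2]
opening: 0.0928
[ 0.40216089 -0.46425559  0.1       ]
```

```bash
cat >> h.py <<'E'
def st():
    s=robot.read_state(); R=cv2.Rodrigues(s['orientation'])[0]
    print(round(s['t'],2),s['tool_pos'].round(4),'yaw',np.degrees(np.arctan2(R[1,0],R[0,0])).round(2),'tilt',np.degrees(np.arccos(-R[2,1])).round(2),'F',s['force'].round(2),'open',round(s['opening'],4))
E
python3 -m inch '[[-1,0.0957,0.1469,0,0],[-1,0.0957,0.1469,0,0],[-1,0.0957,0.1469,0,0],[-1,0.0957,0.1469,-0.06,0],[-1,0.0957,0.1469,-0.1,0],[-1,0.0957,0.1469,-0.1,0],[-1,0.0957,0.1469,-0.1,0]]' 5; python3 - <<'E'
from h import *
st()
s=snap('side','s1');t=snap('top','t1')
a=s['color'][170:290,190:330,::-1];b=t['color'][140:260,180:310,::-1]
f=lambda i:cv2.resize(i,(400,343),interpolation=3)
cv2.imwrite('pics/c2.png',np.hstack([f(a),f(b)]))
E
```

```text
t: 1.98
tool_pos: [0.5788, 0.0032, 0.1326]
orientation: [-1.325, 1.003, -1.003]
force: [0.9, -0.1, -0.1]
opening: 0.093
1.98 [0.5788 0.0032 0.1326] yaw -74.16 tilt 0.11 F [ 0.91 -0.11 -0.05] open 0.093
```

View pics/c2.png

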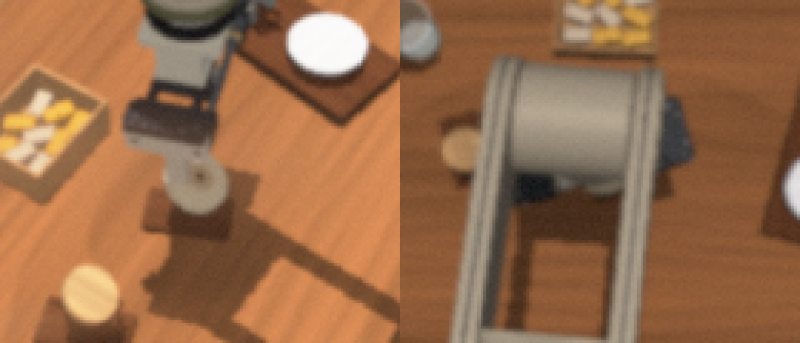

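The side crop shows the fingers straddling the large cake at about (195,185). Descend and grip.

```bash
python3 -m inch '[[-1,0,0,-0.04,0],[-1,0,0,-0.07,0],[-1,0,0,-0.0716,0],[1,0,0,-0.0716,0],[1,0,0,-0.0716,0],[1,0,0,-0.0716,0],[1,0,0,-0.0716,0],[1,0,0,-0.0716,0]]' 6; python3 -c "from h import *;st()"
```

```text
t: 3.08
tool_pos: [0.5808, 0.003, 0.0636]
orientation: [-1.323, 0.999, -1.006]
force: [-0.6, -0.7, 6.1]
opening: 0.0662
3.08 [0.5808 0.003  0.0636] yaw -74.17 tilt 0.35 F [-0.62 -0.68  6.1 ] open 0.0662
```

```bash
python3 -m inch '[[1,-0.001,0,0.005,0],[1,-0.001,0,0.015,0],[1,-0.001,0,0.04,0],[1,-0.001,0,0.08,0],[1,-0.001,0,0.12,0],[1,-0.001,0,0.12,0]]' 6; python3 - <<'E'
from h import *
st()
s=snap('side','s2')
cv2.imwrite('pics/c3.png',cv2.resize(s['color'][120:270,170:340,::-1],(680,600),interpolation=3))
E
```

```text
t: 3.82
tool_pos: [0.5823, 0.0028, 0.1887]
orientation: [-1.318, 0.993, -1.011]
force: [1.0, -0.2, -0.4]
opening: 0.0656
3.83 [0.5823 0.0028 0.1887] yaw -74.17 tilt 0.79 F [ 0.98 -0.21 -0.37] open 0.0656
```

View pics/c3.png

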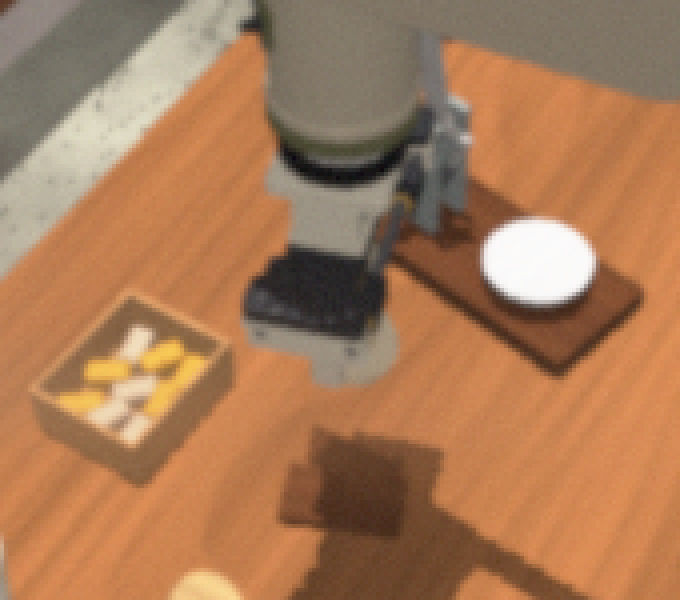

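The cake is held at about (360,350), and its stand at (350,490) is empty. Carry it over the plate.

```bash
python3 -m inch '[[1,-0.02,-0.06,0,-0.18],[1,-0.04,-0.12,0,-0.36],[1,-0.04,-0.18,0,-0.539],[1,-0.03,-0.24,-0.02,-0.539],[1,-0.0271,-0.2493,-0.06,-0.539],[1,-0.0271,-0.2493,-0.09,-0.539],[1,-0.0271,-0.2493,-0.1,-0.539],[1,-0.0271,-0.2493,-0.1,-0.539]]' 6; python3 - <<'E'
from h import *
st()
s=snap('side','s3')
cv2.imwrite('pics/c4.png',cv2.resize(s['color'][80:230,220:390,::-1],(680,600),interpolation=3))
E
```

```text
t: 4.88
tool_pos: [0.553, -0.2456, 0.0848]
orientation: [-1.07, 1.393, -1.405]
force: [0.1, 0.3, -1.4]
opening: 0.0662
4.88 [ 0.553  -0.2456  0.0848] yaw -105.03 tilt 0.43 F [ 0.05  0.3  -1.39] open 0.0662
```

View pics/c4.png

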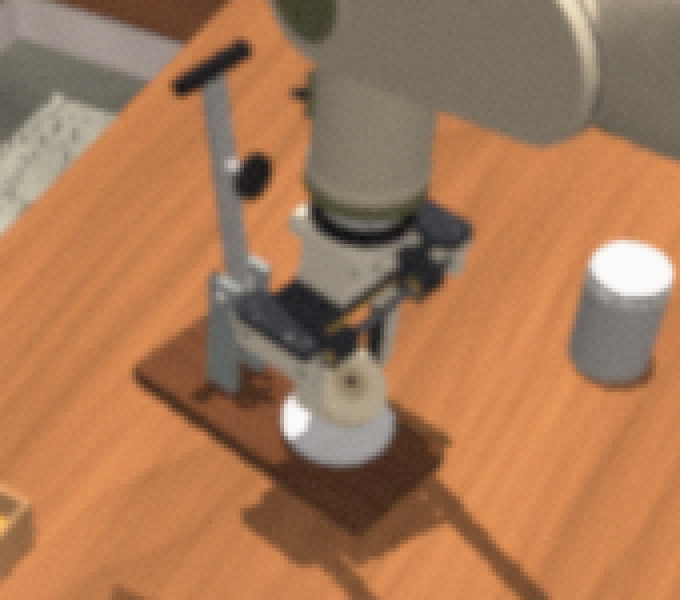

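The large cake (350,390 in the crop) is held tilted over the plate, clear of the tower and arm. Lower it slowly so the lower edge touches first and the disc pivots flat between the pads.

```bash
python3 -m inch '[[1,0.004,-0.0014,-0.008,0],[1,0.004,-0.0014,-0.016,0],[1,0.004,-0.0014,-0.019,0],[1,0.004,-0.0014,-0.022,0],[1,0.004,-0.0014,-0.025,0],[1,0.004,-0.0014,-0.028,0],[1,0.004,-0.0014,-0.028,0]]' 5; python3 -c "from h import *;st()"
```

```text
t: 5.8
tool_pos: [0.5578, -0.2474, 0.058]
orientation: [-1.069, 1.391, -1.406]
force: [0.2, -0.7, -0.7]
opening: 0.0659
5.8 [ 0.5578 -0.2474  0.058 ] yaw -105.02 tilt 0.55 F [ 0.17 -0.73 -0.71] open 0.0659
```

```bash
python3 -m inch '[[1,0,0,-0.002,0],[1,0,0,-0.004,0],[1,0,0,-0.006,0],[1,0,0,-0.0075,0],[1,0,0,-0.0075,0]]' 5; python3 - <<'E'
from h import *
st()
s=snap('side','s4')
cv2.imwrite('pics/c5.png',cv2.resize(s['color'][140:220,250:360,::-1],(770,560),interpolation=3))
E
```

```text
t: 6.42
tool_pos: [0.5578, -0.2473, 0.0505]
orientation: [-1.069, 1.391, -1.406]
force: [0.9, -0.6, -0.5]
opening: 0.0659
6.42 [ 0.5578 -0.2473  0.0505] yaw -105.02 tilt 0.54 F [ 0.85 -0.58 -0.5 ] open 0.0659
```

View pics/c5.png

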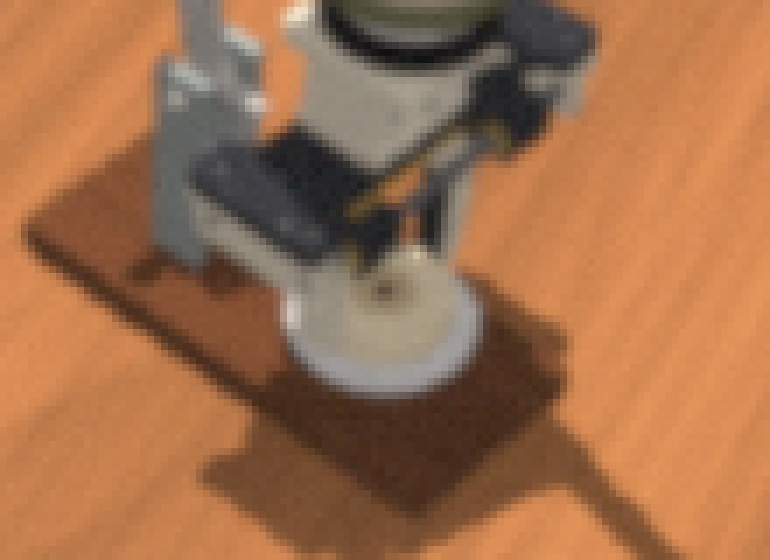

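```bash
python3 -m inch '[[1,0,0,-0.0012,0],[1,0,0,-0.0012,0],[-0.55,0,0,-0.0012,0],[-0.65,0,0,-0.0012,0],[-0.8,0,0,-0.0012,0],[-0.8,0,0,0.03,0],[-1,0,0,0.08,0],[-1,0,0,0.1,0]]' 5; python3 -c "from h import *;st()"
```

```text
t: 7.48
tool_pos: [0.5593, -0.2482, 0.1542]
orientation: [-1.067, 1.387, -1.41]
force: [0.6, -0.1, 0.4]
opening: 0.0927
7.47 [ 0.5593 -0.2482  0.1542] yaw -105.02 tilt 0.82 F [ 0.58 -0.08  0.39] open 0.0927
```

```bash
python3 -m inch '[[-1,0,0.05,0.02,0.1],[-1,0.01,0.11,0.03,0.2],[-1,0.01,0.17,0.03,0.3],[-1,0.02,0.23,0.03,0.463],[-1,0.03,0.29,0.03,0.463],[-1,0.04,0.35,0.03,0.463],[-1,0.05,0.41,0.03,0.463],[-1,0.05,0.46,0.03,0.463]]' 5; python3 - <<'E'
from m import *
st()
t,s=snap('top','t5'),snap('side','s5')
for c,p in((t,(497,318)),(s,(475,285))):
    i=c['color'];u,v=int(p[0]*k),int(p[1]*k);h=cv2.cvtColor(i,cv2.COLOR_RGB2HSV)
    print(h[v,u-20:u+21:2].tolist())
    print(h[v-20:v+21:2,u].tolist())
f=lambda c,u,v:cv2.resize(c['color'][v-30:v+30,u-30:u+30,::-1],(400,400),interpolation=3)
cv2.imwrite('pics/c6.png',np.hstack([f(t,318,205),f(s,304,183)]))
E
```

```text
t: 8.48
tool_pos: [0.6091, 0.214, 0.183]
orientation: [-1.289, 1.049, -1.067]
force: [-0.0, -0.8, -0.1]
opening: 0.0927
tool R [[0.2, 0.01, 0.98], [-0.98, -0.0, 0.2], [0.0, -1.0, 0.01]]
8.47 [0.6091 0.214  0.183 ] yaw -78.46 tilt 0.77 F [-0.03 -0.78 -0.07] open 0.0927
[[13, 160, 132], [12, 155, 125], [11, 161, 90], [7, 62, 103], [0, 5, 196], [12, 12, 206], [24, 39, 224], [24, 38, 228], [20, 45, 221], [18, 64, 207], [18, 66, 197], [18, 61, 208], [20, 46, 221], [22, 40, 229], [21, 31, 230], [8, 5, 225], [4, 26, 156], [12, 146, 94], [12, 159, 117], [12, 152, 129], [12, 160, 129]]
[[9, 148, 67], [9, 169, 68], [10, 151, 83], [9, 154, 88], [9, 126, 97], [2, 24, 173], [10, 7, 226], [23, 35, 228], [23, 40, 230], [20, 52, 219], [18, 66, 197], [16, 74, 151], [18, 67, 186], [19, 57, 201], [22, 41, 225], [21, 39, 228], [17, 16, 220], [168, 6, 211], [6, 54, 114], [11, 151, 93], [11, 165, 91]]
[[18, 55, 125], [17, 53, 126], [19, 57, 126], [19, 51, 126], [18, 51, 130], [19, 50, 128], [17, 55, 125], [18, 53, 129], [17, 53, 125], [19, 55, 126], [20, 54, 122], [17, 52, 128], [16, 53, 125], [20, 51, 130], [18, 53, 125], [20, 50, 118], [16, 52, 127], [16, 54, 123], [18, 53, 124], [18, 56, 122], [19, 51, 124]]
[[18, 52, 188], [17, 46, 154], [18, 52, 190], [17, 55, 199], [17, 54, 178], [17, 53, 140], [16, 55, 129], [17, 54, 128], [15, 53, 126], [17, 56, 127], [20, 54, 122], [18, 55, 126], [19, 57, 125], [17, 52, 128], [21, 56, 127], [20, 58, 123], [18, 56, 124], [19, 55, 129], [17, 58, 118], [11, 129, 97], [10, 161, 122]]
```

View pics/c6.png

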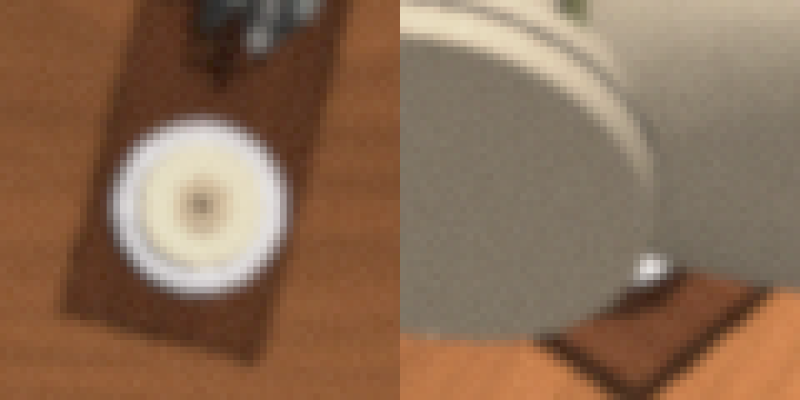

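The large cake lies flat on the plate. In the left crop its hole is at (202,205) and the plate centre at about (200,207). Now in numbers:

```bash
cat > off.py <<'E'
from h import *
import sys
def off(c,z,r,smin=24,P=(.5552,-.2465)):
    u,v=proj(c,[[*P,z]])[0]
    h=cv2.GaussianBlur(c['color'],(3,3),0); h=cv2.cvtColor(h,cv2.COLOR_RGB2HSV); H,S,V=[h[:,:,i].astype(int) for i in range(3)]
    m=((S>smin)&(S<130)&(V>140)&(H>13)&(H<29)).astype(np.uint8)
    Y,X=np.mgrid[:384,:512]; m[np.hypot(X-u,Y-v)>20]=0
    cn=cv2.convexHull(max(cv2.findContours(m,0,2)[0],key=cv2.contourArea))
    pts=np.array([onz(c,*q,z)[:2] for q in cn[:,0]]); (x,y),rr=cv2.minEnclosingCircle(pts.astype(np.float32))
    e=cv2.fitEllipse(cn); q=onz(c,*e[0],z)
    d=q[:2]-P; a=np.radians(-15.1); ex=np.array([np.cos(a),np.sin(a)]); ey=np.array([-ex[1],ex[0]])
    print('ellipse px',np.round(e[1],1),'centre',q.round(4),'off press x,y mm',(1e3*d@ex).round(1),(1e3*d@ey).round(1),'encl r',round(rr*1e3,1))
if __name__=='__main__':
    c=load('t5')
    for s in(20,24,28): off(c,.061,.033,s)
E
python3 off.py
```

```text
ellipse px [18.5 18.9] centre [ 0.5544 -0.2444  0.061 ] off press x,y mm -1.3 1.9 encl r 33.0
ellipse px [18.  18.4] centre [ 0.5538 -0.2444  0.061 ] off press x,y mm -1.9 1.7 encl r 32.5
ellipse px [17.4 17.5] centre [ 0.5537 -0.2438  0.061 ] off press x,y mm -2.2 2.2 encl r 30.7
```

```bash
python3 -m inch '[[-1,0.0055,0.0909,-0.02,0],[-1,0.0055,0.0909,-0.07,0],[-1,0.0055,0.0909,-0.11,0],[-1,0.0055,0.0909,-0.118,0],[-1,0.0055,0.0909,-0.12,0],[-1,0.0055,0.0909,-0.12,0],[-1,0.0055,0.0909,-0.12,0],[-1,0.0055,0.0909,-0.12,0]]' 5; python3 - <<'E'
from h import *
st()
c=load('t5');g=cv2.GaussianBlur(cv2.cvtColor(c['color'],cv2.COLOR_RGB2GRAY),(3,3),0).astype(float)
P=(.5552,-.2465);w=np.zeros(2);W=0
for v in range(201,212):
  for u in range(313,324):
    if np.hypot(u-318.3,v-205.7)<4: a=max(0,205-g[v,u]);w+=a*np.array([u,v]);W+=a
q=w/W;d=onz(c,*q,.061)[:2]-P;a=np.radians(-15.1);ex=np.array([np.cos(a),np.sin(a)]);ey=np.array([-ex[1],ex[0]]);print(q,1e3*d@ex,1e3*d@ey)
E
```

```text
t: 9.57
tool_pos: [0.6145, 0.3078, 0.0644]
orientation: [-1.288, 1.046, -1.063]
force: [0.0, 0.4, 0.6]
opening: 0.093
9.57 [0.6145 0.3078 0.0644] yaw -78.22 tilt 0.85 F [0.02 0.36 0.55] open 0.093
[317.85379061 205.47743682] -1.450973328262931 0.994991377831931
```

```bash
python3 -m inch '[[-1,0,-0.003,-0.001,0],[-1,0,-0.003,-0.001,0],[1,0,-0.003,-0.001,0],[1,0,-0.003,-0.001,0],[1,0,-0.003,-0.001,0],[1,0,-0.003,-0.001,0],[1,0,-0.003,-0.001,0],[1,0,-0.003,-0.001,0]]' 6; python3 -c "from h import *;st()"
```

```text
t: 10.58
tool_pos: [0.6145, 0.3048, 0.0634]
orientation: [-1.288, 1.046, -1.063]
force: [-0.5, -0.9, 0.0]
opening: 0.054
10.57 [0.6145 0.3048 0.0634] yaw -78.22 tilt 0.85 F [-0.54 -0.87  0.04] open 0.054
```

```bash
python3 -m inch '[[1,0,0,0.01,0],[1,0,0,0.05,0],[1,-0.01,-0.02,0.1,-0.05],[1,-0.02,-0.08,0.11,-0.15],[1,-0.03,-0.14,0.11,-0.25],[1,-0.03,-0.2,0.11,-0.35],[1,-0.04,-0.26,0.11,-0.468],[1,-0.05,-0.32,0.11,-0.468]]' 6; python3 -c "from h import *;st()"
```

```text
t: 11.58
tool_pos: [0.5642, -0.017, 0.1744]
orientation: [-1.063, 1.387, -1.411]
force: [0.7, 0.1, 0.9]
opening: 0.0538
11.57 [ 0.5642 -0.017   0.1744] yaw -105.13 tilt 0.93 F [0.69 0.08 0.88] open 0.0538
```

```bash
python3 -m inch '[[1,-0.01,-0.06,0,0],[1,-0.01,-0.12,0,0],[1,-0.0088,-0.18,0,0],[1,-0.0088,-0.22,-0.02,0],[1,-0.0088,-0.2306,-0.06,0],[1,-0.0088,-0.2306,-0.076,0],[1,-0.0088,-0.2306,-0.08,0],[1,-0.0088,-0.2306,-0.08,0]]' 5; python3 -c "from h import *;st()"
```

```text
t: 12.58
tool_pos: [0.5562, -0.247, 0.0957]
orientation: [-1.063, 1.385, -1.411]
force: [-0.1, 0.4, 0.1]
opening: 0.0539
12.57 [ 0.5562 -0.247   0.0957] yaw -105.06 tilt 1.01 F [-0.05  0.4   0.14] open 0.0539
```

```bash
python3 -m inch '[[1,-0.0008,-0.0006,-0.008,0],[1,-0.0008,-0.0006,-0.016,0],[1,-0.0008,-0.0006,-0.019,0],[1,-0.0008,-0.0006,-0.022,0],[1,-0.0008,-0.0006,-0.025,0],[1,-0.0008,-0.0006,-0.028,0],[1,-0.0008,-0.0006,-0.0305,0],[1,-0.0008,-0.0006,-0.0305,0]]' 5; python3 -c "from h import *;st()"
```

```text
t: 13.58
tool_pos: [0.5551, -0.2475, 0.0647]
orientation: [-1.063, 1.386, -1.41]
force: [0.1, 0.4, -0.7]
opening: 0.054
13.57 [ 0.5551 -0.2475  0.0647] yaw -105.06 tilt 0.96 F [ 0.1   0.36 -0.67] open 0.054
```

```bash
python3 -m inch '[[1,0,0,0,0],[-0.3,0,0,0,0],[-0.4,0,0,0,0],[-0.5,0,0,0.001,0],[-0.6,0,0,0.03,0],[-1,0,0,0.08,0],[-1,0,0.03,0.11,0.1],[-1,0.01,0.09,0.11,0.2]]' 5;  python3 -m inch '[[-1,0.01,0.06,0,0.12],[-1,0.02,0.12,0,0.24],[-1,0.02,0.18,0,0.342],[-1,0.03,0.24,0,0.342],[-1,0.04,0.3,0,0.342],[-1,0.04,0.32,0,0.342],[-1,0.04,0.32,0,0.342]]' 5; python3 - <<'E'
from off import *
st()
t=snap('top','t6')
for s in(20,24,28): off(t,.077,.027,s)
cv2.imwrite('pics/c7.png',np.hstack([cv2.resize(t['color'][175:235,288:348,::-1],(400,400),interpolation=3),cv2.resize(t['color'][160:220,170:230,::-1],(400,400),interpolation=3)]))
E
```

```text
t: 14.58
tool_pos: [0.567, -0.1591, 0.179]
orientation: [-1.165, 1.236, -1.27]
force: [0.7, -0.0, -0.2]
opening: 0.0924
t: 15.45
tool_pos: [0.6066, 0.1619, 0.1789]
orientation: [-1.313, 0.983, -1.011]
force: [0.5, -0.1, -0.7]
opening: 0.0931
15.45 [0.6066 0.1619 0.1789] yaw -73.89 tilt 1.33 F [ 0.54 -0.05 -0.74] open 0.0931
ellipse px [18.8 18.9] centre [ 0.5535 -0.2425  0.077 ] off press x,y mm -2.7 3.4 encl r 32.7
ellipse px [18.2 18.5] centre [ 0.553  -0.2422  0.077 ] off press x,y mm -3.2 3.6 encl r 31.9
ellipse px [17.5 17.6] centre [ 0.5529 -0.242   0.077 ] off press x,y mm -3.4 3.7 encl r 30.5
```

View pics/c7.png

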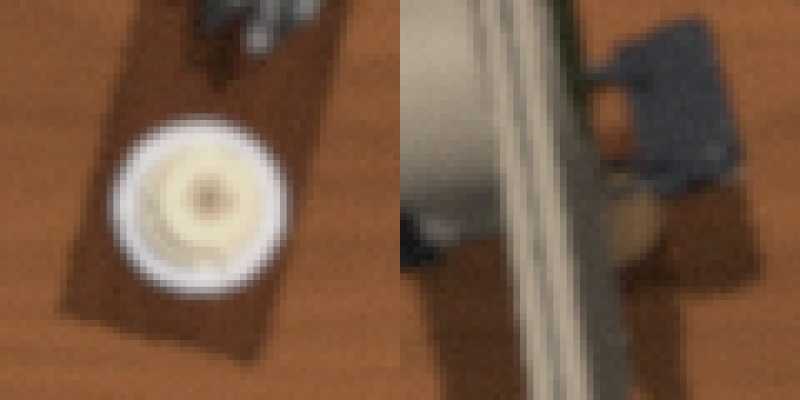

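The small cake sits on the large one, hole at (209,197) in the crop. My mask picked up the large cake's outline, so I use the hole at z = 0.077 instead.

```bash
python3 - <<'E'
from off import *
c=load('t6');off(c,.061,.033,24)
g=cv2.GaussianBlur(cv2.cvtColor(c['color'],cv2.COLOR_RGB2GRAY),(3,3),0).astype(float)
P=(.5552,-.2465);q=np.array([318.9,204.2])
for _ in range(3):
  w=np.zeros(2);W=0
  for v in range(199,211):
    for u in range(313,325):
      if np.hypot(u-q[0],v-q[1])<4: a=max(0,205-g[v,u]);w+=a*np.array([u,v]);W+=a
  q=w/W
d=onz(c,*q,.077)[:2]-P;a=np.radians(-15.1);ex=np.array([np.cos(a),np.sin(a)]);ey=np.array([-ex[1],ex[0]]);print(q,1e3*d@ex,1e3*d@ey)
E
```

```text
ellipse px [18.2 18.5] centre [ 0.5541 -0.2442  0.061 ] off press x,y mm -1.7 1.9 encl r 32.3
[318.89768076 204.35061392] 1.7000293729270661 0.19188926999845546
```

```bash
python3 -m inch '[[-1,-0.0086,0,-0.04,0],[-1,-0.0086,0,-0.09,0],[-1,-0.0086,0,-0.115,0],[-1,-0.0086,0,-0.1175,0],[-1,-0.0086,0,-0.1185,0],[-1,-0.0086,0,-0.1185,0]]' 5; python3 -c "from h import *;st()"
```

```text
t: 16.25
tool_pos: [0.5997, 0.1602, 0.0624]
orientation: [-1.31, 0.983, -1.014]
force: [-0.1, 0.3, -0.3]
opening: 0.0927
16.25 [0.5997 0.1602 0.0624] yaw -74.02 tilt 1.5 F [-0.07  0.29 -0.31] open 0.0927
```

```bash
python3 -m inch '[[-1,-0.0015,0.0018,-0.0018,0],[-1,-0.0015,0.0018,-0.0018,0],[1,-0.0015,0.0018,-0.0018,0],[1,-0.0015,0.0018,-0.0018,0],[1,-0.0015,0.0018,-0.0018,0],[1,-0.0015,0.0018,-0.0018,0],[1,-0.0015,0.0018,-0.0018,0],[1,-0.0015,0.0018,-0.0018,0]]' 6; python3 -c "from h import *;st()"
```

```text
t: 17.25
tool_pos: [0.5982, 0.1619, 0.0606]
orientation: [-1.31, 0.983, -1.014]
force: [0.6, -0.4, -1.9]
opening: 0.0534
17.25 [0.5982 0.1619 0.0606] yaw -74.02 tilt 1.5 F [ 0.55 -0.4  -1.87] open 0.0534
```

```bash
python3 -m inch '[[1,0,0,0.01,0],[1,0,0,0.05,0],[1,-0.01,-0.02,0.1,-0.05],[1,-0.02,-0.08,0.12,-0.18],[1,-0.03,-0.14,0.12,-0.3],[1,-0.04,-0.2,0.12,-0.42],[1,-0.0433,-0.26,0.12,-0.541],[1,-0.0433,-0.32,0.12,-0.541]]' 6; python3 -c "from h import *;st()"
```

```text
t: 18.25
tool_pos: [0.5546, -0.1599, 0.1818]
orientation: [-1.059, 1.376, -1.419]
force: [1.6, 0.2, -0.0]
opening: 0.0537
18.25 [ 0.5546 -0.1599  0.1818] yaw -105.11 tilt 1.58 F [ 1.63  0.2  -0.01] open 0.0537
```

```bash
python3 -m inch '[[1,0,-0.05,0,0],[1,0,-0.08,0,0],[1,0.0003,-0.0878,-0.03,0],[1,0.0003,-0.0878,-0.06,0],[1,0.0003,-0.0878,-0.075,0],[1,0.0003,-0.0878,-0.077,0],[1,0.0003,-0.0878,-0.077,0],[1,0.0003,-0.0878,-0.077,0]]' 5; python3 - <<'E'
from h import *
st()
s=snap('side','s7')
cv2.imwrite('pics/c8.png',cv2.resize(s['color'][120:215,250:360,::-1],(660,570),interpolation=3))
E
```

```text
t: 19.25
tool_pos: [0.5559, -0.248, 0.1065]
orientation: [-1.058, 1.374, -1.421]
force: [-0.5, 1.0, 0.1]
opening: 0.0538
19.25 [ 0.5559 -0.248   0.1065] yaw -105.09 tilt 1.72 F [-0.45  0.97  0.08] open 0.0538
```

View pics/c8.png

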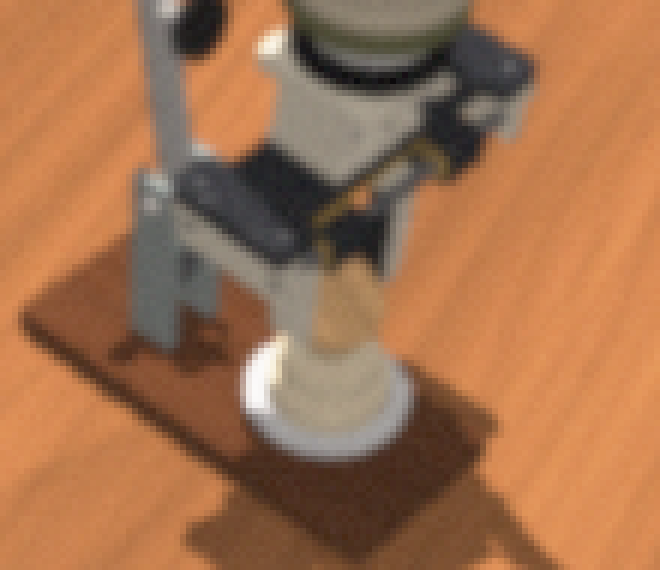

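The board (345,310) is held tilted over the two stacked cakes at (335,380). Lower it.

```bash
python3 -m inch '[[1,-0.001,0.0003,-0.008,0],[1,-0.001,0.0003,-0.013,0],[1,-0.001,0.0003,-0.016,0],[1,-0.001,0.0003,-0.019,0],[1,-0.001,0.0003,-0.022,0],[1,-0.001,0.0003,-0.025,0],[1,-0.001,0.0003,-0.028,0],[1,-0.001,0.0003,-0.028,0]]' 5; python3 -c "from h import *;st()"
```

```text
t: 20.3
tool_pos: [0.5545, -0.2476, 0.0779]
orientation: [-1.059, 1.375, -1.42]
force: [-0.5, -0.2, 0.1]
opening: 0.0535
20.3 [ 0.5545 -0.2476  0.0779] yaw -105.1 tilt 1.67 F [-0.51 -0.16  0.13] open 0.0535
```

```bash
python3 -m inch '[[1,0,0,0,0],[-0.3,0,0,0,0],[-0.4,0,0,0,0],[-0.5,0,0,0.001,0],[-0.6,0,0,0.03,0],[-1,0,0,0.08,0],[-1,-0.02,0,0.14,0],[-1,-0.04,0,0.2,0.1]]' 5;  python3 -m inch '[[-1,-0.02,0,0.05,0.18],[-1,-0.05,0.03,0.08,0.36],[-1,-0.08,0.06,0.08,0.54],[-1,-0.1,0.09,0.08,0.72],[-1,-0.1,0.12,0.08,0.9],[-1,-0.1,0.12,0.08,1.08],[-1,-0.1,0.12,0.08,1.26],[-1,-0.1,0.12,0.08,1.44]]' 5; python3 - <<'E'
from h import *
st()
t,s=snap('top','t8'),snap('side','s8')
cv2.imwrite('pics/c9.png',np.hstack([cv2.resize(t['color'][175:235,288:348,::-1],(400,400),interpolation=3),cv2.resize(s['color'][150:210,275:335,::-1],(400,400),interpolation=3)]))
E
```

```text
t: 21.3
tool_pos: [0.5142, -0.2473, 0.2782]
orientation: [-1.113, 1.302, -1.345]
force: [1.8, 0.1, 0.5]
opening: 0.0926
t: 22.3
tool_pos: [0.4142, -0.1271, 0.3584]
orientation: [-1.532, 0.216, -0.231]
force: [0.6, -0.8, -0.1]
opening: 0.0932
22.3 [ 0.4142 -0.1271  0.3584] yaw -16.38 tilt 1.66 F [ 0.63 -0.82 -0.06] open 0.0932
```

View pics/c9.png

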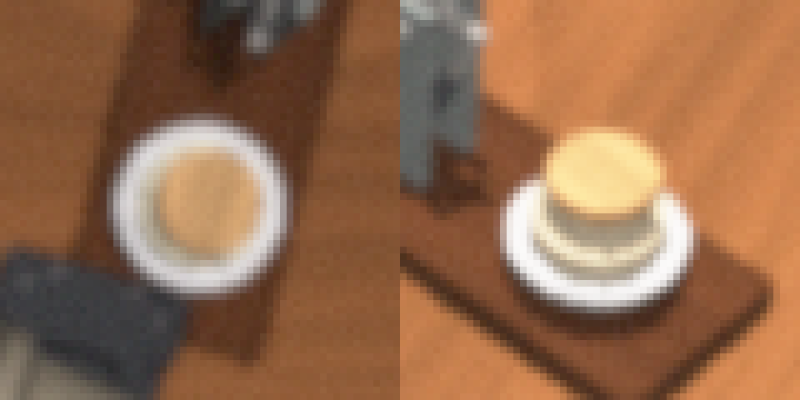

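The stack stands flat, with the board at (210,200) in the top crop and (605,175) in the side crop. Measuring the board offset in both views:

```bash
python3 - <<'E'
from h import *
P=np.array([.5552,-.2465]);a=np.radians(-15.1);ex=np.array([np.cos(a),np.sin(a)]);ey=np.array([-ex[1],ex[0]])
for f,pp in(('t8',None),('s8',None)):
    c=load(f);h=cv2.cvtColor(cv2.GaussianBlur(c['color'],(3,3),0),cv2.COLOR_RGB2HSV);S,V=h[:,:,1].astype(int),h[:,:,2].astype(int)
    u,v=proj(c,[[*P,.087]])[0];Y,X=np.mgrid[:384,:512]
    for lo in(80,95):
        m=((S>lo)&(V>(130 if f=='t8' else 200))&(np.hypot(X-u,Y-v)<13)).astype(np.uint8)
        e=cv2.fitEllipse(cv2.convexHull(max(cv2.findContours(m,0,2)[0],key=cv2.contourArea)))
        q=onz(c,*e[0],.087);d=q[:2]-P;print(f,np.round(e,1) if 0 else e,q.round(4),(1e3*d@ex).round(1),(1e3*d@ey).round(1))
# handle target
for off in(.022,-.022):print((P+.143*ex+off*ey).round(4))
E
```

```text
t8 ((318.51025390625, 205.064697265625), (14.656026840209961, 14.808796882629395), 11.839201927185059) [ 0.5538 -0.2442  0.087 ] -2.0 1.9
t8 ((318.5245361328125, 205.12901306152344), (13.515426635742188, 13.89918327331543), 12.543428421020508) [ 0.5536 -0.2442  0.087 ] -2.2 1.8
s8 ((306.6082763671875, 172.91549682617188), (19.35300636291504, 23.30097198486328), 104.44671630859375) [ 0.5555 -0.2586  0.087 ] 3.4 -11.6
s8 ((306.6324768066406, 172.92388916015625), (19.38582992553711, 23.224645614624023), 104.90342712402344) [ 0.5554 -0.2586  0.087 ] 3.4 -11.7
[ 0.699  -0.2625]
[ 0.6875 -0.305 ]
```

```bash
python3 -m inch '[[-1,0.05,-0.02,0,0.023],[-1,0.1,-0.045,0,0.023],[-1,0.15,-0.07,0,0.023],[-1,0.2,-0.1,0,0.023],[-1,0.25,-0.12,0,0.023],[-1,0.2848,-0.1354,0,0.023],[-1,0.2848,-0.1354,0,0.023],[-1,0.2848,-0.1354,0,0.023]]' 5; python3 - <<'E'
from h import *
st();c=load('s8');print(onz(c,305.5,175.9,.087).round(4))
E
```

```text
t: 23.4
tool_pos: [0.6988, -0.2625, 0.358]
orientation: [-1.533, 0.204, -0.217]
force: [-0.3, 0.0, -0.5]
opening: 0.0932
23.4 [ 0.6988 -0.2625  0.358 ] yaw -15.42 tilt 1.65 F [-0.3   0.03 -0.51] open 0.0932
[ 0.5528 -0.2453  0.087 ]
```

```bash
python3 -m inch '[[-1,0,0,-0.03,0],[-1,0,0,-0.06,0],[-1,0,0,-0.07,0],[-1,0,0,-0.07,0],[1,0,0,-0.07,0],[1,0,0,-0.07,0],[1,0,0,-0.07,0],[1,0,0,-0.07,0]]' 10; python3 -m inch '[[1,0,0,0,0],[1,0,0,0,0],[1,0,0,0,0]]' 25; python3 -c "from h import *;st()"
```

```text
t: 24.4
tool_pos: [0.6989, -0.2626, 0.2882]
orientation: [-1.533, 0.204, -0.217]
force: [-0.1, 0.8, -0.9]
opening: 0.0575
t: 24.78
tool_pos: [0.6989, -0.2626, 0.2881]
orientation: [-1.533, 0.204, -0.217]
force: [-0.4, 0.6, 0.3]
opening: 0.0272
24.77 [ 0.6989 -0.2626  0.2881] yaw -15.42 tilt 1.65 F [-0.38  0.63  0.28] open 0.0272
```

```bash
python3 -m inch '[[1,0,0,0,0],[1,0,0,0,0]]' 25; python3 - <<'E'
from h import *
st()
X0=110+190*np.sin(np.radians(10));Z0=120+190*np.cos(np.radians(10))
for a in [5,10,15,20,25,30,35,40,45,50,55,60,65,70,75,80,84,88,92,94,96,98,100,101]:
    b=np.radians(10-a);x=110+190*np.sin(b)-X0;z=120+190*np.cos(b)-Z0
    print(a,round(x*.9655/1e3,4),round(-x*.2605/1e3,4),round(z/1e3,4))
E
```

```text
t: 25.02
tool_pos: [0.6986, -0.2625, 0.2881]
orientation: [-1.533, 0.204, -0.216]
force: [-2.1, 0.7, 0.6]
opening: 0.0148
25.02 [ 0.6986 -0.2625  0.2881] yaw -15.42 tilt 1.65 F [-2.08  0.68  0.58] open 0.0148
5 -0.0159 0.0043 0.0022
10 -0.0319 0.0086 0.0029
15 -0.0478 0.0129 0.0022
20 -0.0637 0.0172 0.0
25 -0.0793 0.0214 -0.0036
30 -0.0946 0.0255 -0.0086
35 -0.1094 0.0295 -0.0149
40 -0.1236 0.0333 -0.0226
45 -0.1371 0.037 -0.0315
50 -0.1498 0.0404 -0.0416
55 -0.1616 0.0436 -0.0528
60 -0.1724 0.0465 -0.065
65 -0.1821 0.0491 -0.0781
70 -0.1907 0.0515 -0.0921
75 -0.1981 0.0535 -0.1068
80 -0.2042 0.0551 -0.1221
84 -0.2082 0.0562 -0.1347
88 -0.2113 0.057 -0.1476
92 -0.2135 0.0576 -0.1607
94 -0.2143 0.0578 -0.1673
96 -0.2149 0.058 -0.1739
98 -0.2152 0.0581 -0.1805
100 -0.2153 0.0581 -0.1871
101 -0.2153 0.0581 -0.1904
```

```bash
python3 -m inch '[[1,0,0,0,0],[1,0,0,0,0],[1,-0.008,0.0022,0.0012,0],[1,-0.0159,0.0043,0.0022,0],[1,-0.0319,0.0086,0.0029,0],[1,-0.0478,0.0129,0.0022,0],[1,-0.0637,0.0172,0,0],[1,-0.0637,0.0172,0,0]]' 30; python3 -c "from h import *;st()"
```

```text
t: 26.02
tool_pos: [0.6353, -0.246, 0.2904]
orientation: [-1.535, 0.201, -0.221]
force: [5.0, -3.8, 5.1]
opening: 0.0151
26.02 [ 0.6353 -0.246   0.2904] yaw -15.45 tilt 1.65 F [ 4.95 -3.76  5.15] open 0.0151
```

```bash
python3 -m inch '[[1,-0.016,0.0049,-0.0059,0],[1,-0.0313,0.009,-0.0109,0],[1,-0.0461,0.013,-0.0172,0],[1,-0.0603,0.0168,-0.0249,0],[1,-0.0738,0.0205,-0.0338,0],[1,-0.0865,0.0239,-0.0439,0],[1,-0.0983,0.0271,-0.0551,0],[1,-0.1091,0.03,-0.0673,0]]' 35; python3 -c "from h import *;st()"
```

```text
t: 27.02
tool_pos: [0.5289, -0.217, 0.2269]
orientation: [-1.537, 0.193, -0.228]
force: [9.9, -2.8, 7.9]
opening: 0.0152
27.02 [ 0.5289 -0.217   0.2269] yaw -15.43 tilt 1.86 F [ 9.92 -2.79  7.9 ] open 0.0152
```

```bash
python3 -m inch '[[1,-0.0124,0.0036,-0.0169,0],[1,-0.021,0.006,-0.0309,0],[1,-0.0284,0.008,-0.0456,0],[1,-0.0345,0.0096,-0.0609,0],[1,-0.0385,0.0107,-0.0735,0],[1,-0.0416,0.0115,-0.0864,0],[1,-0.0416,0.0115,-0.0864,0]]' 35; python3 -c "from h import *;st()"
```

```text
t: 27.9
tool_pos: [0.4879, -0.206, 0.1404]
orientation: [-1.538, 0.191, -0.231]
force: [5.2, -3.6, 0.4]
opening: 0.0148
27.9 [ 0.4879 -0.206   0.1404] yaw -15.45 tilt 1.92 F [ 5.17 -3.56  0.44] open 0.0148
```

```bash
python3 -m inch '[[1,-0.002,0.0004,-0.007,0],[1,-0.003,0.0006,-0.0131,0],[1,-0.0036,0.0008,-0.0197,0],[1,-0.004,0.0009,-0.0263,0],[1,-0.0044,0.001,-0.031,0],[1,-0.0046,0.001,-0.035,0],[1,-0.0046,0.001,-0.038,0],[1,-0.0046,0.001,-0.038,0]]' 35; python3 -c "from h import *;st()"
```

```text
t: 28.9
tool_pos: [0.4835, -0.2049, 0.1014]
orientation: [-1.538, 0.191, -0.231]
force: [7.4, -1.2, -3.9]
opening: 0.0151
28.9 [ 0.4835 -0.2049  0.1014] yaw -15.45 tilt 1.94 F [ 7.38 -1.25 -3.93] open 0.0151
```

```bash
python3 -m inch '[[0.5,0,0,0,0],[0.3,0,0,0,0],[0.2,0,0,0,0],[0.2,0,0,0,0],[0.2,0,0,0.03,0],[0.2,0,0,0.09,0],[0.2,-0.05,0.05,0.14,0],[0.2,-0.1,0.1,0.18,0]]' 10; python3 -m inch '[[0.2,-0.03,0.05,0,0],[0.2,-0.03,0.1,0,0],[0.2,-0.03,0.15,0,0],[0.2,-0.03,0.15,0,0]]'; python3 - <<'E'
from h import *
st()
t,s=snap('top','t9'),snap('side','s9')
cv2.imwrite('pics/c10.png',np.hstack([cv2.resize(t['color'][145:245,268:368,::-1],(400,400),interpolation=3),cv2.resize(s['color'][110:210,245:345,::-1],(400,400),interpolation=3)]))
E
```

```text
t: 29.9
tool_pos: [0.4088, -0.1304, 0.2611]
orientation: [-1.538, 0.19, -0.232]
force: [-0.1, 0.2, 1.0]
opening: 0.0367
t: 30.4
tool_pos: [0.3785, 0.0224, 0.2615]
orientation: [-1.538, 0.185, -0.229]
force: [-0.7, 0.0, -0.0]
opening: 0.037
30.4 [0.3785 0.0224 0.2615] yaw -15.17 tilt 2.04 F [-0.73  0.02 -0.04] open 0.037
```

View pics/c10.png

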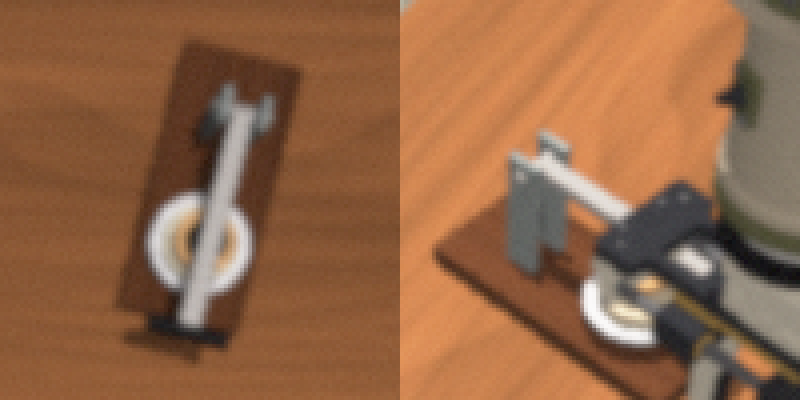

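Arm down over the stack: crossbar at (187,330), board centred under the pad at (200,240) in the top crop. I move the robot clear and check the handle height, that it stays put, and the bystanders.

```bash
python3 -m inch '[[0.2,0,0.06,0.02,0],[0.2,0,0.12,0.04,0],[0.2,0,0.18,0.04,0],[0.2,0,0.24,0.04,0],[0.2,0,0.24,0.04,0],[0.2,0,0.24,0.04,0],[0.2,0,0.24,0.04,0]]'; python3 - <<'E'
from h import *
st()
P=np.array([.5552,-.2465]);a=np.radians(-15.1);ex=np.array([np.cos(a),np.sin(a)])
t,s=snap('top','t10'),snap('side','s10'); H=[*(P-.08*ex),.12]
r=[]
for c in(t,s):
    u,v=proj(c,[H])[0];g=cv2.cvtColor(c['color'],cv2.COLOR_RGB2HSV)
    Y,X=np.mgrid[:384,:512];m=((g[:,:,2]<60)&(g[:,:,1]<110)&(np.hypot(X-u,Y-v)<14)).astype(np.uint8)
    n,l,z,ce=cv2.connectedComponentsWithStats(m);j=1+np.argmax(z[1:,4]);r.append(ce[j]);print((u,v),ce[j],z[j])
print(H,tri(t,r[0],s,r[1]))
for f0,f1,L in(('t0','t10',{'tumbler':(181,150),'sweets':(247,145),'caddy':(384,250)}),('s0','s10',{'tumbler':(160,270),'sweets':(203,216),'caddy':(376,158)}),('t9','t10',{'press':(318,205)})):
    A,B=load(f0)['color'].astype(int),load(f1)['color'].astype(int)
    for n,(u,v) in L.items():
        w=lambda i:np.float32(i[v-22:v+22,u-22:u+22].mean(2));print(f0,f1,n,np.abs(w(A)-w(B)).mean().round(1),np.round(cv2.phaseCorrelate(w(A),w(B)),2) if 0 else cv2.phaseCorrelate(w(A),w(B)))
E
```

```text
t: 31.38
tool_pos: [0.3796, 0.258, 0.3013]
orientation: [-1.539, 0.191, -0.234]
force: [-0.1, -0.0, 0.4]
opening: 0.0374
31.38 [0.3796 0.258  0.3013] yaw -15.54 tilt 1.97 F [-0.13 -0.03  0.41] open 0.0374
(np.float64(314.2082315194317), np.float64(227.31642959954576)) [313.76363636 227.2       ] [306 223  18   8  55]Traceback (most recent call last):
  File "<stdin>", line 9, in <module>
    return _wrapfunc(a, 'argmax', axis=axis, out=out, **kwds)
    return bound(*args, **kwds)
ValueError: attempt to get argmax of an empty sequence
```

```bash
python3 - <<'E'
from h import *
for f0,f1,L in(('t0','t10',{'sweets':(247,145),'caddy':(384,250),'tumbler':(181,150)}),('s0','s10',{'tumbler':(160,270),'sweets':(203,216),'caddy':(376,158)}),('t9','t10',{'press':(318,205)})):
    A,B=load(f0)['color'].astype(int),load(f1)['color'].astype(int)
    for n,(u,v) in L.items():
        w=lambda i:np.float32(i[v-20:v+20,u-20:u+20].mean(2));print(f0,f1,n,np.abs(w(A)-w(B)).mean().round(1),np.round(cv2.phaseCorrelate(w(A),w(B))[0],2))
robot.close_job();st()
E
```

```text
t0 t10 sweets 2.2 [0.01 0.03]
t0 t10 caddy 2.2 [ 0.05 -0.05]
t0 t10 tumbler 2.1 [ 0.08 -0.14]
s0 s10 tumbler 6.2 [0.01 0.01]
s0 s10 sweets 5.1 [-0.09  0.12]
s0 s10 caddy 39.2 [ 6.77 11.69]
t9 t10 press 3.2 [0.05 0.04]
the job is handed in; nothing more can be done
the job is handed in; nothing more can be done
```

The bundle is made up and the job is handed in at about 31.5 s of the 72 s allowed. I laid the large cake, then the small cake, then the wooden disc flat on the plate. I then took the crossbar through its arc past the dead point and let go.

**Centring:** From the top view, the large cake is about 2 mm off the plate centre, the small cake about 1.7 mm and the wooden disc about 2.8 mm. The cake and the disc lie on opposite sides, so the disc is about 4 mm off the small cake. I left that as it was.

**Gentleness:** No force reading showed more than about 1 N while I set the discs down. Gripping the large cake on its stand showed 6 N for a moment, because the tool was still sinking as the fingers closed.

**Press:** Just before release the spring was pulling the handle down with about 4 N, at the level position. After release the crossbar stayed within half a pixel of its expected place, and the press did not move between the last two pictures.

**Bystanders:** In the top view the tumbler, sweets box and caddy moved less than 0.2 px.

**Checks that failed or disagreed:**
- **Side view of the handle:** I could not find the crossbar in the side image (probably behind the robot arm), so the handle height rests on the top view and the tool position.
- **Side view of the caddy:** This comparison showed a shift of about 13 px, which I put down to the robot arm being in the picture. The top view shows the caddy unmoved.
- **Side mask of the wooden disc:** It first gave an offset of about 12 mm, most likely because table wood got into the mask. The position read by eye from that picture agreed with the top view to about 1.5 mm.

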